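# Bring the square bottle to the reader and take a reading

## Robot

A 7-joint arm with a two-finger parallel gripper is mounted at the origin on the work surface. World frame = base frame: x ahead of the robot, y to its left, z up, the work surface at z = 0. Lengths are in m, angles in degrees, forces in N, time in s.
With the tool pointing down it reaches from about 0.35 to 0.9 m from the base axis. Payload 7.2 kg.
Tool frame: the origin (TCP) lies on the centre line of the jaws, within the pads' length; the fingertips stand robot.tip_extent ahead of it and the grasp point (between the pads) lies 5 mm behind it (robot.tip_extent is the distance from the TCP to the fingertips, in m); z points along the fingers, y is the line along which they close (so a half turn about z gives the same grasp; the last joint's range is limited). The gripper opens to 88 mm and grips with 3 to 60 N. Pads are 20 mm wide; open, the fingers measure 115 mm over their backs; the gripper's body (75 mm by 178 mm) begins 61 mm behind the grasp point.
Start: joints at [60.035, 23.554, -0.728, 91.456, 0.321, 64.991, -4.71], TCP at [0.275, -0.561, 0.237] pointing down, gripper open.
Joint ranges: [-169.25, 169.25], [-16.82, 113.86], [-84.01, 82.57], [7.8, 145.47], [-59.2, 239.2], [7.22, 106.19], [-163.78, 163.78]. Speed limits (degrees/s): [136.94, 136.94, 172.46, 172.46, 180, 180, 180].

## Interface

Orientations are given as a 3x3 rotation matrix whose columns are the frame's x, y, z axes.
In Python, from cell import robot gives the robot as it stands. The module is installed in compiled form; this text tells all that it offers. Calls block until the motion is done:
- robot.move_pose(position, orientation): joint-space move of the TCP to a pose.
- robot.line_to(position, max_speed=0.15, frame=None): straight line of the TCP; frame=None keeps the orientation; max_speed is the mean speed in m/s.
- robot.move_j(angles): joint-space move.
- robot.move_gripper(opening, grasp_force=None): finger opening in m; grasp_force is the grip in N (None keeps the last); returns when the fingers have stopped.
- robot.pause(seconds).
- robot.inverse_kinematics(position, orientation): joint angles nearest the present ones, or None.
- robot.read_state(): the state.
- robot.capture(name): name is "scene" or "top" or "wrist"; returns the picture (384x512x3 uint8, red, green, blue); there is no depth.
- robot.camera_info(name): a dict with "vertical_fov" (degrees; the focal length in pixels is half the picture's height over the tangent of half this angle, whatever the lens; pixels are square), "cx", "cy" (the principal point, pixels), "T" (4x4, takes a point from camera to world coordinates). Camera axes: x right, y up, looking along -z (the intrinsics and any distortion apply to the point x, -y, -z); pixel columns grow to the right and rows downward; lengths in m; the calibration is good to about 2 mm. The wrist camera is an equidistant fisheye: a pixel r from the principal point sees the ray r / f radians off the axis. A picture is of the moment at which its call begins: read the wrist's pose just before it. camera_info takes no time and is no camera call; for the wrist camera it gives the pose at the moment of the call.
A pose or a line that the arm cannot do raises robot.Unreachable and nothing moves.
- robot.close_job(): hands the job in; it is judged then, once.
The state is a dict: "t": time; "joint_positions": joint angles; "joint_vel": joint speeds; "effort": joint torques, N m; "eef_pos": TCP position; "eef_rot": TCP orientation; "force": force on the tool from outside, world axes, zero at the start; "ft_torque": the same for the moment, N m; "finger_gap": finger opening in m; "finger_force": force on a finger pad.
Only numpy, scipy, OpenCV 4.12 (cv2) and the standard library are available. Lean on these libraries where they do the work, as an engineer would, in place of code of your own. Each camera call takes 0.05 s, during which the arm holds its last target. There are 200 camera calls.

## Task

Turn the hand-turned bottle wheel by pushing gently on one of its arms with a fingertip until the square bottle stands squarely in front of the reader's window, and let the wheel rest there; then press the key on top of the reader down as far as it goes and let it up again. Press the key only once the square bottle is in place. Grip and lift nothing, keep your fingers off the bottles, which stay seated in their sockets, and leave the spare vial and the jar beside the unit where they stand.

Things in the scene. Friction and masses are not known exactly. Their poses are not given: they have to be found in the camera images.
- station: Fixed unit: grey round base plate (radius 125 mm, 10 mm thick) and a white block, the reader. Origin on the bench, on the wheel's upright axis; x points to the reader, z up. The block spans x 140 to 200 mm, y -40 to 40 mm, top 86 mm above the bench. Its dark window faces the wheel; small dark strips on the plate and on the block mark the line y = 0.
- window (a point): Middle of the reader's window, on its face towards the wheel: 140 mm from the wheel's axis along the station's x, 58 mm above the bench.
- hub (a point): Top centre of the wheel's hub, on its axis, 60 mm above the bench; hub radius 26 mm. Four straight aluminium arms 90 degrees apart, each 12 mm wide, 30 to 46 mm above the bench, bare from 26 to 91 mm from the axis, each ending in a socket (one square, 32 mm; three round, 37 mm; reaching 129 mm out, 48 mm high). Between the arms: open space down to the plate, top at 10 mm.
- square_socket (a point): Centre of the inner floor of the square socket, 110 mm from the axis, 34 mm above the bench, at the end of the first arm. The other three arms stand at 90, 180 and 270 degrees anticlockwise from it seen from above.
- round_socket1 (a point): The same for the round socket 90 degrees anticlockwise (from above) of the square one; holds a round vial.
- round_socket2 (a point): The same for the round socket 180 degrees from the square one; holds a round vial.
- wheel (a joint): The wheel's turn in rad about its upright axis, counted from wherever it started (0 at the start), growing anticlockwise from above. It turns freely either way with light friction (1 to 2 N on an arm moves it) and stays where it is left; no stop within a full turn.
- square_bottle: Loose white bottle, square body 22 mm wide with a square grey cap 19 mm wide, 49 mm high in all, standing 15 mm deep in the square socket (top about 83 mm above the bench). Origin: centre of its underside.
- round_vial_a: Loose round white vial with a round grey cap 18 mm across, 26 mm across, 39 mm high, standing in round socket 1 (top about 73 mm above the bench). Origin: centre of its underside. To be left in its socket.
- round_vial_b: Its twin, in round socket 2.
- key_top (a point): Centre of the top face of the reader's key: a grey round spring key, 24 mm across, in a housing on top of the reader block, on the line y = 0, 178 mm from the wheel's axis. Pressed straight down.
- key (a joint): Travel of the key in m: 0 up, 0.006 fully down; fully down takes about 4 N; it springs back when let go.
- spare_vial: Loose round capped vial, 28 mm across, 44 mm high, standing on the bench beside the reader. Origin: centre of its underside. Leave alone.
- reagent_jar: Loose white jar, 48 mm across, 65 mm high, standing on the bench on the other side of the reader. Origin: centre of its underside. Leave alone.
Mind the look-alikes: they are no part of the job. Leave any red look-alike of the square_bottle alone.

How it is judged:
By the outcome, as a careful person would: the job done as asked, in the order asked, and still so for the second after the job is handed in, with the robot touching nothing.
It also fails if it takes over 54 s, if anything falls off the work surface, if the arm or the gripper's body presses on something with over 40 N, if the wrist force passes 120 N, or if a joint passes its speed limit or range.

## Working session

There is one attempt and no reset: what is moved stays moved. The work goes in short steps, each a Python script; the robot and the scene stay as the last script left them, time stands still between calls to the robot, and variables do not carry over. Pictures are saved under pics/ and viewed, at most 10 in all, crops included, and the job is handed in when it is done.

```bash
mkdir -p pics
python3 - <<'E'
from cell import robot
import cv2,numpy as np
for n in("scene","top"):
    cv2.imwrite(f"pics/{n}0.png",cv2.resize(robot.capture(n)[:,:,::-1],(800,600),interpolation=cv2.INTER_CUBIC))
    c=robot.camera_info(n);print(n,c["vertical_fov"],c["cx"],c["cy"],np.round(c["T"],4).tolist(),[k for k in c])
print(robot.tip_extent,robot.read_state()["t"],robot.read_state()["eef_rot"])
E
```

```text
scene 42.098677814804155 255.3929509396855 186.99342894396318 [[-0.852, -0.3086, 0.4229, 0.9847], [0.523, -0.4662, 0.7136, 0.736], [-0.0231, 0.8291, 0.5586, 0.6495], [0.0, 0.0, 0.0, 1.0]] ['vertical_fov', 'cx', 'cy', 'T']
top 55.06131624940063 259.64381898926297 194.13434815655825 [[0.0083, 0.9956, -0.0934, 0.5025], [-0.9993, 0.0048, -0.0374, 0.0259], [-0.0367, 0.0937, 0.9949, 0.7497], [0.0, 0.0, 0.0, 1.0]] ['vertical_fov', 'cx', 'cy', 'T']
0.014 0.1 [[ 8.98318510e-01  4.39344097e-01 -7.87267603e-04]
 [ 4.39344779e-01 -8.98317606e-01  1.28252329e-03]
 [-1.43747311e-04 -1.49799632e-03 -9.99998868e-01]]
```

View pics/top0.png

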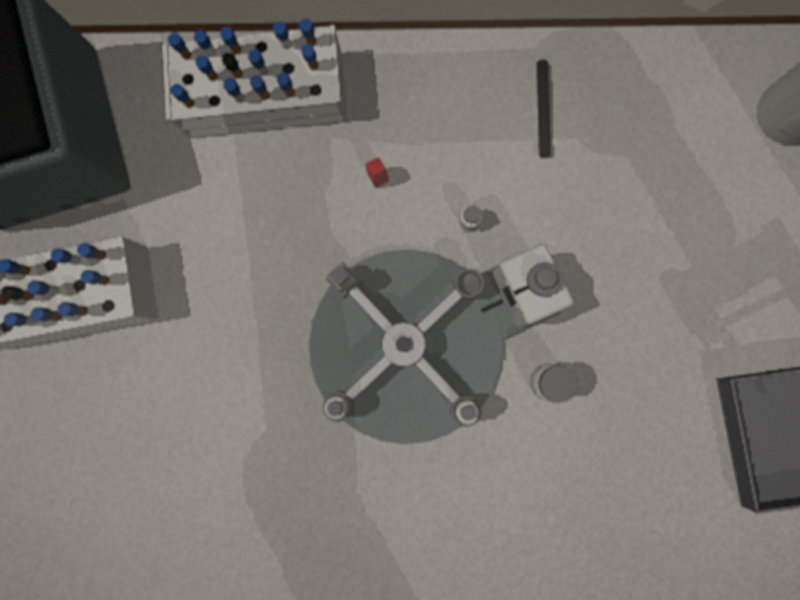

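View pics/scene0.png

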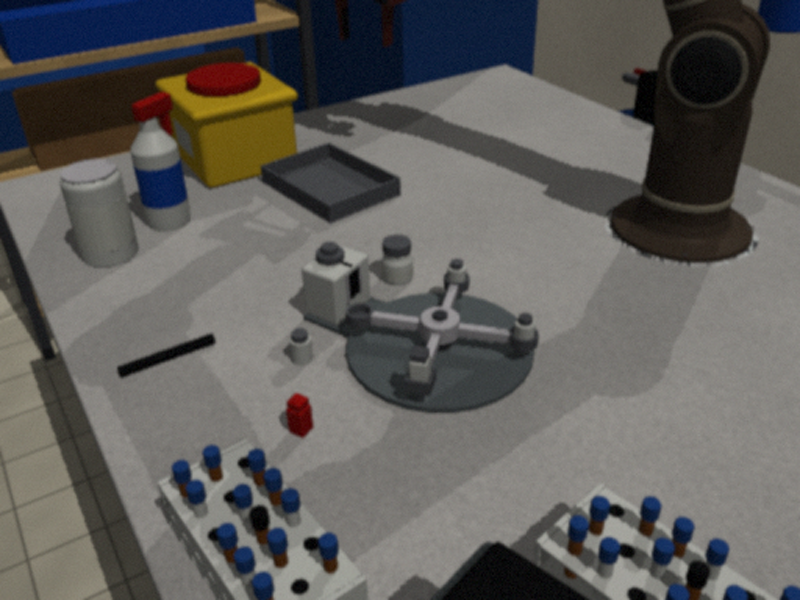

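The top view shows the hub at about (404,344). The white square bottle is upper left at (343,275), the round vials are at (336,407) and (468,411), and the empty socket is at (471,283). The reader is at (535,285) with its key at (543,277). The red look-alike at (377,172) is off the wheel, so I leave it alone. I'll confirm with one enlarged crop.

```bash
cat > h.py <<'E'
from cell import robot
import cv2,numpy as np
def px2w(n,u,v,z):
    c=robot.camera_info(n);f=192/np.tan(np.radians(c["vertical_fov"]/2));T=c["T"]
    d=T[:3,:3]@np.array([(u-c["cx"])/f,-(v-c["cy"])/f,-1]);o=T[:3,3]
    return (o+d*(z-o[2])/d[2])[:2]
def crop(n,x,y,w,h,name,s):
    im=robot.capture(n)[y:y+h,x:x+w,::-1]
    cv2.imwrite(f"pics/{name}.png",cv2.resize(im,(w*s,h*s),interpolation=cv2.INTER_CUBIC))
def un(px,x,y,s): return (px[0]+.5)/s-.5+x,(px[1]+.5)/s-.5+y
E
python3 -c "
from h import *
crop('top',195,150,190,140,'c1',4)"
```

```text
(no output)
```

View pics/c1.png

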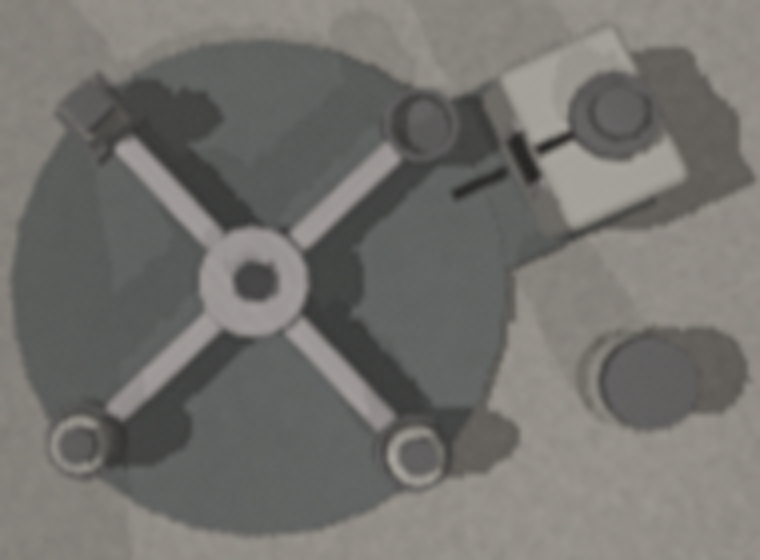

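The crop confirms it. The square bottle, with a square body and cap, is at (90,110). Round vials are at (80,443) and (416,455), and the empty round socket is at (420,125). The hub is at (254,281). The key is at (618,110), the block-top corners are at (615,27), (687,176), (570,228) and (500,78), and the plate strip runs from (455,194) to (505,170).

Run:
```python
from h import *
W=lambda p,z:px2w('top',*un(p,195,150,4),z)
hub=W((254,281),.06);print('hub',hub)
def rep(n,p,z):
    w=W(p,z);d=w-hub;print(n,w.round(4),'r',np.hypot(*d).round(4),'ang',np.degrees(np.arctan2(d[1],d[0])).round(2))
for n,p,z in [('sqarm',(124,145),.046),('emarm',(393,156),.046),('aarm',(118,410),.046),('barm',(379,411),.046),('sqcap',(84,105),.083),('acap',(80,443),.073),('bcap',(418,453),.073),('key',(618,110),.1),('c',(615,27),.086),('c',(687,176),.086),('c',(500,78),.086),('c',(570,228),.086),('strip0',(455,194),.01),('strip1',(505,170),.01),('bs0',(538,151),.086),('bs1',(572,134),.086)]: rep(n,p,z)
a=lambda p,q:np.degrees(np.arctan2(*(q-p)[::-1]))
print(a(W((570,228),.086),W((687,176),.086)),a(W((500,78),.086),W((615,27),.086)),a(W((570,228),.086),W((500,78),.086))-90,a(W((687,176),.086),W((615,27),.086))-90,a(W((455,194),.01),W((505,170),.01)))
```

```text
hub [0.51886636 0.05426767]
sqarm [0.5842 0.1182] r 0.0914 ang 44.37
emarm [ 0.5795 -0.0113] r 0.0893 ang -47.25
aarm [0.4576 0.1189] r 0.0891 ang 133.45
barm [ 0.4585 -0.0047] r 0.0844 ang -135.69
sqcap [0.5983 0.1321] r 0.1112 ang 44.41
acap [0.4443 0.1325] r 0.1081 ang 133.64
bcap [ 0.4416 -0.0211] r 0.108 ang -135.73
key [ 0.5944 -0.1074] r 0.1785 ang -64.97
c [ 0.6343 -0.1095] r 0.2004 ang -54.82
c [ 0.5666 -0.1405] r 0.2006 ang -76.22
c [ 0.6108 -0.0575] r 0.1447 ang -50.56
c [ 0.543  -0.0882] r 0.1445 ang -80.39
strip0 [ 0.5644 -0.0442] r 0.1085 ang -65.21
strip1 [ 0.5766 -0.0692] r 0.1363 ang -64.96
bs0 [ 0.5776 -0.0743] r 0.1414 ang -65.44
bs1 [ 0.5854 -0.0896] r 0.1585 ang -65.18
-65.676186100952 -65.69399498121635 -65.6383298986286 -65.35881174576365 -63.9880004156568
```

```bash
cat >> h.py <<'E'
hub=np.array([.5188,.0543]); YAW=-65.45; TH0=44.0-180   # pushed arm (vial b) at start
def pose(th,p,q,z,s):
    a=np.radians(th);r=np.array([np.cos(a),np.sin(a)]);t=np.array([-r[1],r[0]])
    y=np.array([*(s*t),0]);zz=np.array([0,0,-1.]);x=np.cross(y,zz)
    return [*(hub+p*r+q*t),z],np.column_stack([x,y,zz])
E
python3 - <<'E'
from h import *
for s in(1,-1):
  for th in np.linspace(TH0,TH0-110,5):
    P=pose(th,.062,.0195,.046,s);j=robot.inverse_kinematics(*P);print(s,th,None if j is None else np.round(j))
for s in(1,-1):
  print(robot.inverse_kinematics(*pose(YAW,.178,0,.12,s)))
E
```

```text
1 -136.0 [ 13.  27. -22. 119.  17.  37. -67.]
1 -163.5 [  9.  26. -20. 122.  15.  35. -96.]
1 -191.0 [   5.   25.  -21.  123.   15.   34. -128.]
1 -218.5 [  -4.   25.  -14.  122.   11.   34. -154.]
1 -246.0 [ -61.   40.   59.  123.  -50.   46. -125.]
-1 -136.0 [ 46.  48. -71. 117.  56.  59.  79.]
-1 -163.5 [ 25.  30. -41. 121.  31.  40.  69.]
-1 -191.0 [ 20.  29. -39. 122.  29.  38.  40.]
-1 -218.5 [ 15.  29. -38. 121.  29.  39.   9.]
-1 -246.0 [ 11.  30. -36. 118.  28.  40. -19.]
[ 30.38047395  32.6163093  -34.38621581  99.69958805  21.9510403
  54.52330312  11.80446862]
[   3.11768246   28.20003991    3.47951787  101.67082597   -2.13956788
   50.1927922  -147.89482523]
```

Run:
```python
from h import *
robot.move_gripper(0.0)
robot.move_pose(*pose(TH0,.055,.048,.22,-1))
print(robot.read_state()["t"],np.round(robot.read_state()["joint_positions"]))
p,R=pose(TH0,.055,.048,.046,-1)
robot.line_to(p,.15)
p,R=pose(TH0,.062,.026,.046,-1); robot.line_to(p,.08)
s=robot.read_state();print(s["t"],s["force"],s["finger_gap"],s["eef_pos"],p)
crop('top',195,150,190,140,'c2',4)
```

```text
3.6167 [ 49.  29. -70. 105.  30.  67. 103.]
5.3667 [-0.07935536  0.07598896  0.64112629] 0.0007107641813009608 [ 0.49222465 -0.0074996   0.04633543] [np.float64(0.4922620500109376), np.float64(-0.007471653777262752), 0.046]
```

View pics/c2.png

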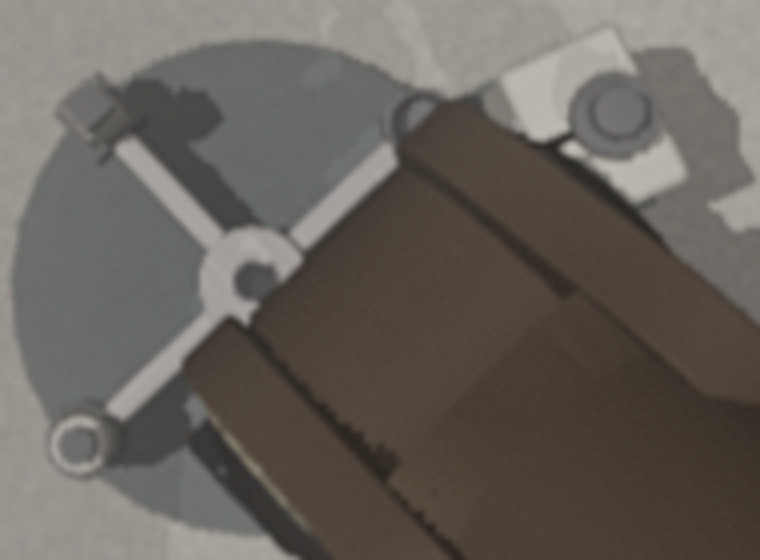

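The wheel hasn't moved and the finger is behind arm b with no contact. Next I sweep the arc, stopping short of the goal.

Run:
```python
from h import *
fm=0
for th in np.linspace(TH0,TH0-104,14):
    p,R=pose(th,.062,.0195,.046,-1); robot.line_to(p,.05,R)
    s=robot.read_state();fm=max(fm,np.hypot(*s["force"][:2]))
print(s["t"],fm,np.round(s["joint_positions"]))
p,R=pose(TH0-104,.062,.032,.046,-1);robot.line_to(p,.06)
crop('top',195,150,190,140,'c3',4)
```

```text
10.0333 1.0807644896073183 [ 10.  29. -34. 119.  26.  39. -11.]
```

View pics/c3.png

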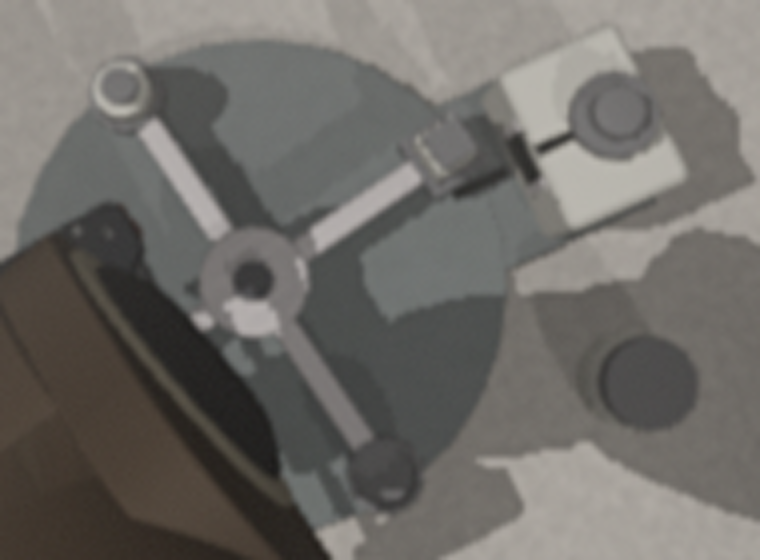

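The square bottle has reached about (450,143), just short of the y = 0 line. Vial a is at (122,85), and the arm ends are at (417,173), (151,128) and (359,440).

Run:
```python
from h import *
W=lambda p,z:px2w('top',*un(p,195,150,4),z)
for n,p,z,o in [('sqarm',(417,173),.046,0),('sqcap',(452,143),.083,0),('aarm',(151,128),.046,-90),('acap',(122,85),.073,-90),('empty',(359,440),.046,90)]:
    d=W(p,z)-hub;print(n,np.hypot(*d).round(4),(np.degrees(np.arctan2(d[1],d[0]))+o).round(2))
```

```text
sqarm 0.0932 -55.71
sqcap 0.1099 -55.25
aarm 0.0896 -55.35
acap 0.1095 -55.66
empty 0.0891 -56.15
```

Run:
```python
from h import *
for th,v in [(-60,.05),(-66,.03),(-68.5,.02),(-69.6,.01)]:
    p,R=pose(th-180,.062,.0195,.046,-1); robot.line_to(p,v,R)
p,R=pose(-69.6-180,.062,.032,.046,-1);robot.line_to(p,.06)
print(robot.read_state()["t"])
crop('top',195,150,190,140,'c4',4)
```

```text
12.1417
```

View pics/c4.png

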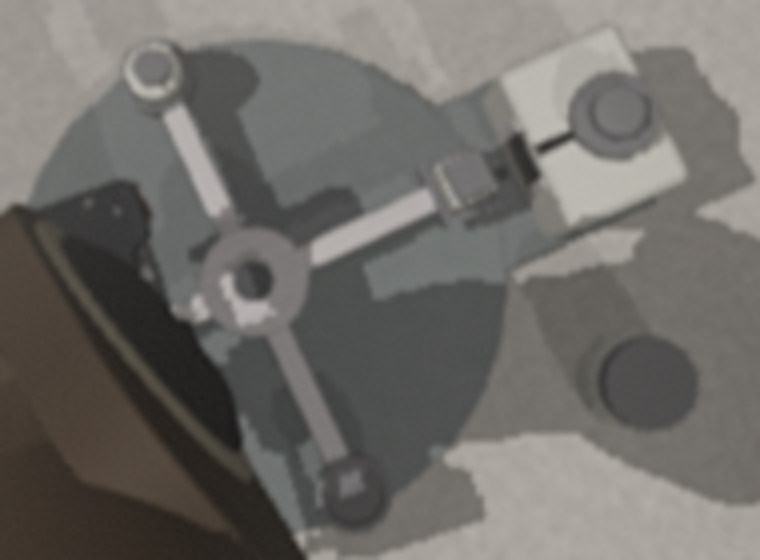

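The square bottle's cap is at (471,178), on the strip line. The arm ends are at (432,201), (173,109) and (336,457), and vial a's cap is at (154,66).

Run:
```python
from h import *
W=lambda p,z:px2w('top',*un(p,195,150,4),z)
for n,p,z,o in [('sqarm',(432,201),.046,0),('sqcap',(471,179),.083,0),('aarm',(173,109),.046,-90),('acap',(154,66),.073,-90),('empty',(336,457),.046,90)]:
    d=W(p,z)-hub;print(n,np.hypot(*d).round(4),(np.degrees(np.arctan2(d[1],d[0]))+o).round(2))
# lift and look with nothing in the way
p=robot.read_state()["eef_pos"]; robot.line_to([p[0],p[1],.2],.15)
robot.move_pose(*pose(YAW,.24,0,.28,1)) if False else robot.line_to([.40,.25,.25],.2)
print(robot.read_state()["t"])
crop('top',220,150,150,120,'c5',5)
```

```text
sqarm 0.0928 -65.06
sqcap 0.1091 -64.9
aarm 0.0924 -64.04
acap 0.11 -64.72
empty 0.0907 -64.67
14.3667
```

View pics/c5.png

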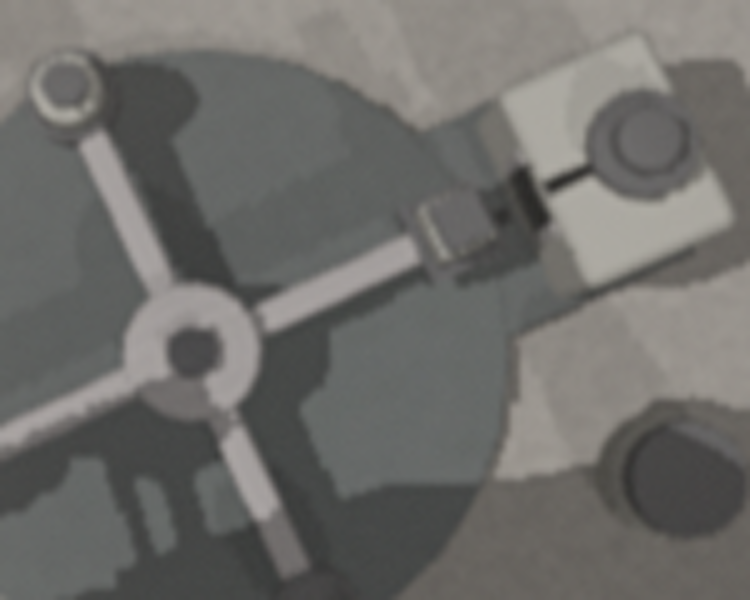

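Run:
```python
from h import *
im=robot.capture('top').astype(int)
vv,uu=np.mgrid[0:384,0:512]
def field(z):
    c=robot.camera_info('top');f=192/np.tan(np.radians(c["vertical_fov"]/2));T=c["T"]
    d=np.stack([(uu-c["cx"])/f,-(vv-c["cy"])/f,-np.ones(uu.shape)],-1)@T[:3,:3].T
    return T[:3,3]+d*((z-T[2,3])/d[...,2])[...,None]
W=field(.046)[...,:2]-hub; r=np.hypot(*W.transpose(2,0,1)); a=np.degrees(np.arctan2(W[...,1],W[...,0]))
m=(im[...,0]-im[...,1]>4)&(im[...,0]>100)&(r>.035)&(r<.085)
for k in range(4):
    c=-65+90*k; da=(a-c+180)%360-180; s=m&(abs(da)<20)
    if s.sum()<30: print(k,s.sum());continue
    P=W[s]; q=P-P.mean(0); d=np.linalg.svd(q,full_matrices=False)[2][0]
    print(k,s.sum(),'mean bearing',(-65+da[s].mean()).round(2),'axis',(np.degrees(np.arctan2(d[1],d[0]))%90-90+0).round(2))
B=field(.086)[...,:2]; b=(im.min(2)>135)
n,l,st,ce=cv2.connectedComponentsWithStats((b&(np.hypot(*(B-[.59,-.1]).transpose(2,0,1))<.08)).astype(np.uint8))
i=1+st[1:,4].argmax(); R=cv2.minAreaRect((B[l==i]*1e3).astype(np.float32)); c=np.array(R[0])/1e3-hub
print(st[i],R,'block centre bearing',np.degrees(np.arctan2(c[1],c[0])))
```

```text
0 108 mean bearing -64.2 axis -64.82
1 107 mean bearing -63.96 axis -64.69
2 77 mean bearing -66.29 axis -63.46
3 73 mean bearing -64.79 axis -62.76
[ 320  138   69   87 2210] ((602.161865234375, -122.2436752319336), (158.9288330078125, 108.79915618896484), 29.735511779785156) block centre bearing -64.72386504956455
```

The wheel is at about -64.7° against a station yaw of about -65.4°. I'll do one fine nudge of 0.7°, then press the key under force control.

Run:
```python
from h import *
p,R=pose(-69.6-180,.062,.034,.2,-1);robot.line_to(p,.25,R)
p,R=pose(-69.6-180,.062,.034,.046,-1);robot.line_to(p,.15,R)
for th,q,v in [(-69.6,.021,.06),(-69.6,.0195,.02),(-70.3,.0195,.01)]:
    p,R=pose(th-180,.062,q,.046,-1); robot.line_to(p,v,R)
p,R=pose(-70.3-180,.062,.034,.046,-1);robot.line_to(p,.06)
p[2]=.2;robot.line_to(p,.2)
robot.move_pose(*pose(-65.4,.178,0,.18,1))
f0=np.array(robot.read_state()["force"])[2]
K=lambda z:pose(-65.4,.178,0,z,1)[0]
robot.line_to(K(.133),.1)
z=.133;c=None
print('t',robot.read_state()["t"],'f0',f0)
while z>.095:
    z-=.0015; robot.line_to(K(z),.03); s=robot.read_state();f=s["force"][2]-f0
    if c is None and f>.8: c=z
    if f>.5: print(round(z,4),round(s["eef_pos"][2],4),round(f,2))
    if f>14: break
robot.pause(.3);s=robot.read_state();print('end',s["eef_pos"][2],s["force"][2]-f0,s["t"],'contact',c)
robot.line_to(K(.2),.1); robot.line_to([.40,.25,.25],.25)
print(robot.read_state()["t"])
crop('top',220,150,150,120,'c6',5)
```

```text
t 20.2333 f0 -0.4513298475765586
0.13 0.13 0.88
0.127 0.1269 0.52
0.1255 0.1254 0.51
0.124 0.1239 0.61
0.1225 0.1225 0.51
0.121 0.121 1.8
0.1195 0.1196 3.29
0.118 0.1181 3.39
0.1165 0.1166 3.62
0.115 0.1162 13.83
0.1135 0.116 23.99
end 0.11600796367831802 23.78022459652424 23.7833 contact 0.13
26.5833
```

View pics/c6.png

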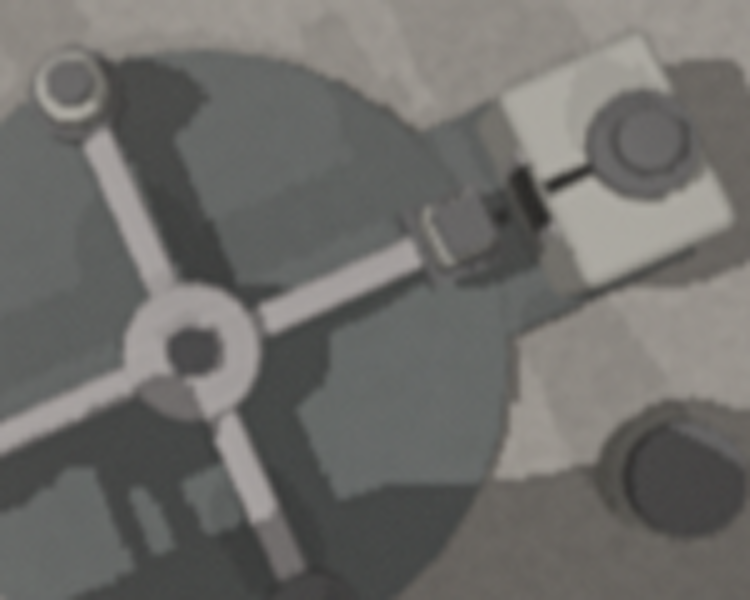

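The key went down its full 6 mm to the hard stop and came back up. The square bottle at (460,227) lines up with the strip at (567,180) and the window, and everything else is where it stood.

```bash
python3 -c "
from h import *
print(robot.close_job())"
```

```text
the job is handed in; nothing more can be done
None
```

The job is handed in: the square bottle stands in front of the reader's window to within about 1° by the camera. After that the key was pressed the full 6 mm to its stop and released, at about 27 s, with the other vials and the jar not touched.

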